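Show the camera the mark at the bottom of a deep well

ROBOT

A 6-joint arm with a two-finger parallel gripper is mounted at the origin on a cart in front of the work surface, level with it; the furniture and walls round the work are solid. World frame = base frame: x ahead of the robot, y to its left, z up, the work surface at z = 0. Lengths are in mm, angles in degrees, forces in N, time in s.
With the tool pointing down it reaches from about 300 to 850 mm from the base axis. Payload 4.2 kg.
Tool frame: the origin (TCP) lies at the very end of the fingers, on their centre line; the grasp point (between the pads) lies 19 mm behind it (env.tcp_to_grasp is the distance from the TCP to the grasp point, in mm); z points along the fingers, y is the line along which they close (so a half turn about z gives the same grasp; the last joint's range is limited). The gripper opens to 91 mm and grips with 3 to 60 N. Pads are 32 mm wide; open, the fingers measure 118 mm over their backs; the gripper's body (76 mm by 178 mm) begins 60 mm behind the grasp point.
Start: joints at [-69.385, 18.312, 89.639, -0, 72.044, -1.146], TCP at [213.177, -534.04, 213.976] pointing down, gripper open.
Joint ranges: [-177.97, 177.97], [-48.28, 115.42], [12.27, 149.76], [-77.06, 257.06], [2.81, 150.46], [-146.56, 146.56]. Speed limits (degrees/s): [147.25, 147.25, 180, 180, 180, 180].

INTERFACE

Orientations are given as [roll, pitch, yaw] about the fixed x, y, z axes, in that order (R = Rz(yaw) Ry(pitch) Rx(roll)).
In Python, from workcell import env gives the robot as it stands.
- The arm moves only by the tool move_arm, never from a script. Its argument "plan" is a list of rows, each a list of 3 entries, a list of its own where there are three numbers: the shift along the world's x, y, z in cm, then the turn about the world's z in degrees, then the closure, from 0 (fully open) to 1 (shut). In form: [[[x, y, z], turn, claw], ...]. A call has 1 to 5 rows; each row shifts and turns the commanded pose from where the row before left it; what a row does not reach is not made up. A row lasts 1/10 s, in which the tool goes at most 50 mm and 8.59 degrees, less where a joint would pass 70% of its speed; a pose out of reach is approached as far as the arm can. A call is refused whole if a number of a shift passes 5 or a number of a turn 8.59, either way. A call with a gripper value outside its range is refused whole. The fingers move at their own pace and stop on an object; "squeeze" is the grip in N (left out, the last holds). Time passes only in rows, so rows that do not move let the fingers close. It gives the time, the measured TCP pose, the force, the opening and the grip force at its end, in the units of the state.
- env.state(): the state, without advancing time (a new reading comes with each control period).
- env.grab_frame(name): name is "scene" or "top" or "wrist"; returns a dict with "frame" (384x512x3 uint8, red, green, blue), "z_map" (384x512 float32, mm along the optical axis (not along the pixel's ray), 0 where there is no reading), "fovy" (degrees; the focal length in pixels is half the picture's height over the tangent of half this angle, whatever the lens; pixels are square), "cx", "cy" (the principal point, pixels), "position" and "orientation" of the camera in the world. Camera axes: x right, y down, z forward; pixel columns grow to the right and rows downward; lengths in mm; the calibration is good to about 2 mm. A picture is of the moment at which its call begins.
- env.job_done(): hands the job in; it is judged then, once.
Trained networks look in a picture, given as the dict that the camera call returned (one of the last four; its "shot" number tells which), for a name from the list of things; names that differ only in an ending like _2 or _b are one class to them, and where a whole thing is asked for, a point or a joint stands for the part that bears it (a point fixed in the world has none). Each returns a list of dicts, best first, with "score" (0 to 1); they miss things now and then, are a little off and sometimes report something else, mostly with a low value. They report only what shows in the picture. A call takes as long as a camera call. They do not tell look-alikes from the thing itself.
- env.search_frame(picture, label): "point" ([column, row] in pixels, amid what is visible of it).
- env.landmark_of(picture, label): "point" ([column, row] in pixels: a listed point, or the origin of a listed thing).
The state is a dict: "time_s": time; "qpos": joint angles; "qvel": joint speeds; "effort": joint torques, N m; "ee_pos": TCP position; "ee_rot": TCP orientation; "force": force on the tool from outside, world axes, zero at the start; "torque": the same for the moment, N m; "gripper_width": finger opening in mm; "gripper_force": force on a finger pad.
Only numpy, scipy, OpenCV 4.12 (cv2) and the standard library are available. Lean on these libraries where they do the work, as an engineer would, in place of code of your own. Each camera call takes 0.05 s, during which the arm holds its last target. There are 200 camera calls.

TASK

Unclip the orange-handled inspection mirror from its rail by pulling it straight up against the sprung catch. Hold its glass centred over the well of the aluminium housing, level with the lens of the small camera beside it, and angle it so that the camera, looking level into the glass, sees the yellow dot at the bottom of the well. Finish while still holding the mirror steady in the air at that angle; do not bump the camera or disturb the dropper bottle, circuit board and blue-lidded parts box standing around.

Things in the scene. Friction and masses are not known exactly. Their poses are not given: they have to be found in the camera images.
- inspection_mirror: Loose mirror, 0.15 kg, hanging on the rail (may lean up to 0.1 rad). Origin: underside of its black saddle, on the bar's top. z up along the handle, y along the bar, the glass looks to -x. Orange handle to grip (best across y): 18 mm in x, 24 in y, z = 10 to 78 mm, at x = y = 0. Legs straddle the bar to z = -26. Glass hinge (along y) at x = -20, z = -72 mm. Lowest point z = -101.
- mirror_tilt (a joint): Tilt of the mirror head on its stem, rad; a stiff friction hinge (0.04 N m) that keeps its starting angle (0.45 to 1.1). 0: the glass faces -x of inspection_mirror; 1.57: it faces -z. The normal in that body's frame is (-cos q, 0, -sin q).
- mirror_face (a point): Centre of the square mirror glass (48 mm, in a black frame 54 x 54 x 4 mm), 6 mm from the hinge axis along the normal. z points out of the glass (its normal), y along the hinge axis (= y of inspection_mirror).
- rail_stand: Fixed: grey base 90 x 140 x 10 mm, posts at y = -56 and +56 mm, steel bar along y, 8 mm thick, 20 high, top 150 mm above the origin (centre of underside). Same yaw as the hanging mirror. A sprung ball in the bar catches a bead on the mirror's +x leg: pulling straight up takes 10 to 20 N over the first 12 mm; after 30 mm the legs are clear.
- housing: Fixed round aluminium housing, 62 mm high, 68 mm outside diameter (flange 96 mm at the foot), with a round well of 52 mm diameter from the top down to 14 mm above the bench. Origin: centre of underside.
- well_mark (a point): The yellow dot (18 mm across) in the centre of the well's floor, 15 mm above the bench.
- camera_stand: Fixed small grey camera on a post and foot, 148 mm high in all; the body origin lies at bench height on the well's axis and the camera stands on its -x side, its lens 130 mm from the well's axis looking along +x. The camera's body is 40 mm wide and high and reaches back to x = -203 mm.
- camera_lens (a point): Centre of the front of the black lens, 125 mm above the bench; z is the viewing direction, level, crossing the well's axis 130 mm ahead.
- view_spot (a point): Point in the air where the camera's line of sight crosses the well's axis, 125 mm above the bench: the glass centre belongs here. Its z looks halfway between the directions to the lens and straight down to the dot (45 degrees below level, toward the lens): the glass's normal must point so. Its y is level.
- dropper_bottle: White dropper bottle with orange tip, 39 mm across, 112 mm high, standing loose; origin centre of underside. Leave alone.
- board_1: Small green circuit board 42 x 62 x 13 mm lying loose; origin centre of underside. Leave alone.
- parts_box: Small box with a blue lid, 53 x 75 x 26 mm, loose; origin centre of underside. Leave alone.
Not all that is in view belongs to the job. Leave any green look-alike of the housing alone.

How it is judged:
By the outcome, as a careful person would: the job done as asked, in the order asked, and still so for the second after the job is handed in, while the arm keeps its last pose, push and grip.
It also fails if it takes over 35 s, if anything falls off the work surface, if the arm or the gripper's body presses on something with over 40 N, if the wrist force passes 120 N, or if a joint passes its speed limit or range.

## Working session

There is one attempt and no reset: what is moved stays moved. The work goes in short steps, Python scripts to look and compute and a tool call to move; the robot and the scene stay as the last step left them, time stands still between calls to the robot, and variables do not carry over. Pictures are saved under pics/ and viewed, at most 10 in all, crops included, and the job is handed in when it is done.

Besides the shell and the picture viewer there is one more tool, called as name([rows], argument=value, ...), one row to a line, values as JSON. move_arm: Moves the arm, as the interface text tells. Its arguments: {"type":"object","properties":{"plan":{"type":"array","items":{"type":"array"}},"squeeze":{"type":"number"}},"required":["plan"]}

```bash
mkdir -p pics; ls
cat > h.py <<'E'
import numpy as np, cv2
from scipy.spatial.transform import Rotation as R
from workcell import env
def rot(o): 
    o=np.array(o,float)
    return o if o.shape==(3,3) else R.from_euler('xyz',o,degrees=True).as_matrix()
def f(p): return p['frame'].shape[0]/2/np.tan(np.radians(p['fovy'])/2)
def ray(p,px):
    d=np.array([(px[0]-p['cx'])/f(p),(px[1]-p['cy'])/f(p),1.]); return rot(p['orientation'])@d
def atz(p,px,z):
    d=ray(p,px);o=np.array(p['position']);return o+d*(z-o[2])/d[2]
def cloud(p):
    h,w=p['z_map'].shape;u,v=np.meshgrid(np.arange(w),np.arange(h));z=p['z_map']
    c=np.stack([(u-p['cx'])/f(p)*z,(v-p['cy'])/f(p)*z,z],-1)
    return c@rot(p['orientation']).T+np.array(p['position'])
def proj(p,X):
    c=(np.array(X)-np.array(p['position']))@rot(p['orientation']); return c[...,:2]/c[...,2:]*f(p)+[p['cx'],p['cy']]
def save(p,n,crop=None,s=1):
    im=p['frame'][...,::-1]
    if crop: im=im[crop[1]:crop[3],crop[0]:crop[2]]
    cv2.imwrite('pics/'+n,cv2.resize(im,None,fx=s,fy=s,interpolation=cv2.INTER_CUBIC))
E
python3 - <<'E'
from h import *
for n in ['scene','top']:
    p=env.grab_frame(n); save(p,n+'1.png',s=1.5); C=cloud(p)
    print(n,p['fovy'],np.round(p['position']),p['orientation'])
    for l in ['inspection_mirror','mirror_face','rail_stand','housing','well_mark','camera_stand','camera_lens','view_spot','dropper_bottle','board_1','parts_box']:
        for k,fn in (('s',env.search_frame),('l',env.landmark_of)):
            try: r=fn(p,l)
            except Exception as e: print(l,k,e); continue
            for q in r[:3]:
                u=np.array(q['point']);i=np.clip(np.round(u).astype(int),0,[511,383])
                print(l,k,np.round(u,1),round(q['score'],2),np.round(C[i[1],i[0]]))
print(env.state())
E
```

```text
pics
scene 48.530354724004816 [  24.  833. 1004.] [-1.39325451e+02 -2.76529942e-02 -1.40855719e+02]
inspection_mirror s [329.9 137.5] 0.62 [435.  -5. 183.]
inspection_mirror l [328.9 145.1] 0.64 [432.  -2. 160.]
mirror_face s [263.4 150.3] 0.64 [630.  54.  62.]
mirror_face l [324.5 165.9] 0.44 [432.   7.  80.]
rail_stand s [322.2 176.6] 0.95 [441. -10.  11.]
rail_stand l [321.7 178.6] 0.7 [435.  -1.  12.]
rail_stand l [240.1 206.6] 0.21 [496. 320. 134.]
housing s [135.3 265.6] 0.93 [648. 579.  13.]
housing s [236.  224.5] 0.62 [473. 363. 125.]
housing s [253.  197.3] 0.61 [533. 222.  57.]
housing l [140.1 271.4] 0.81 [604. 589.  49.]
well_mark s [254.8 195.1] 0.9 [531. 216.  62.]
well_mark s [134.7 258.7] 0.8 [656. 568.  27.]
well_mark l [252.8 196.5] 0.55 [533. 222.  61.]
well_mark l [140.8 267.1] 0.55 [603. 584.  62.]
camera_stand s [232.6 224.5] 0.77 [470. 377. 142.]
camera_stand s [263.7 150.7] 0.17 [625.  56.  62.]
camera_stand l [321.  179.8] 0.7 [436.   4.  12.]
camera_lens s [238.8 226.1] 0.82 [525. 296.   0.]
camera_lens l [240.2 208.8] 0.59 [493. 323. 131.]
view_spot s [235
[... 1911 characters left out ...]
2] 0.51 [548. 203.  15.]
{'time_s': 2.3, 'qpos': array([-6.93852340e+01,  1.83135344e+01,  8.96387513e+01, -1.40374224e-03,
        7.20440757e+01, -1.14789215e+00]), 'qvel': array([ 0.03128567, -0.0674639 ,  0.0106706 , -0.04531488, -0.11061181,
       -0.01639434]), 'effort': array([ 1.40701923e-05, -4.12345970e+01, -2.32227284e+01,  7.28088361e-02,
        3.77087016e-02,  3.75950833e-06]), 'ee_pos': array([ 213.17061046, -534.0471906 ,  213.96121405]), 'ee_rot': array([1.79996389e+02, 1.40802123e-03, 2.17630909e+01]), 'force': array([-0.56653282,  0.41406269,  0.00499357]), 'torque': array([-0.0555349 ,  0.00482232,  0.02502282]), 'gripper_force': 0.0, 'gripper_width': 91.27937334919707}
```

View images.

View pics/scene1.png

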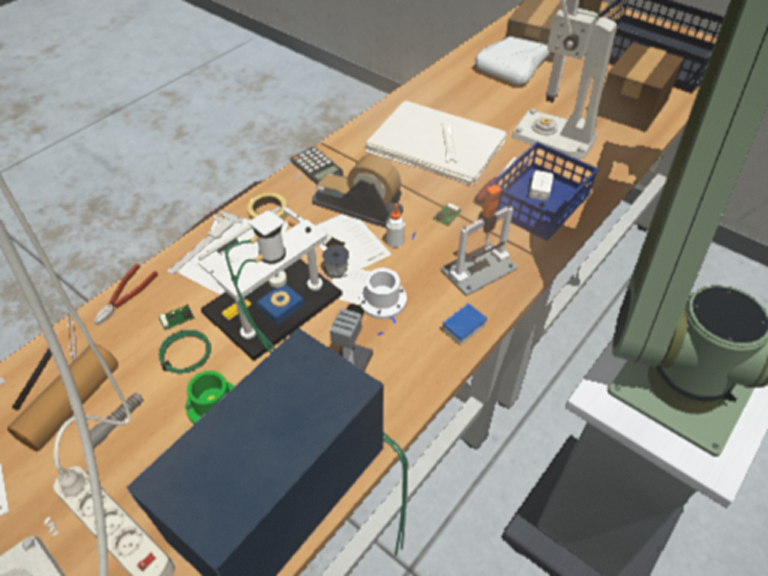

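View pics/top1.png

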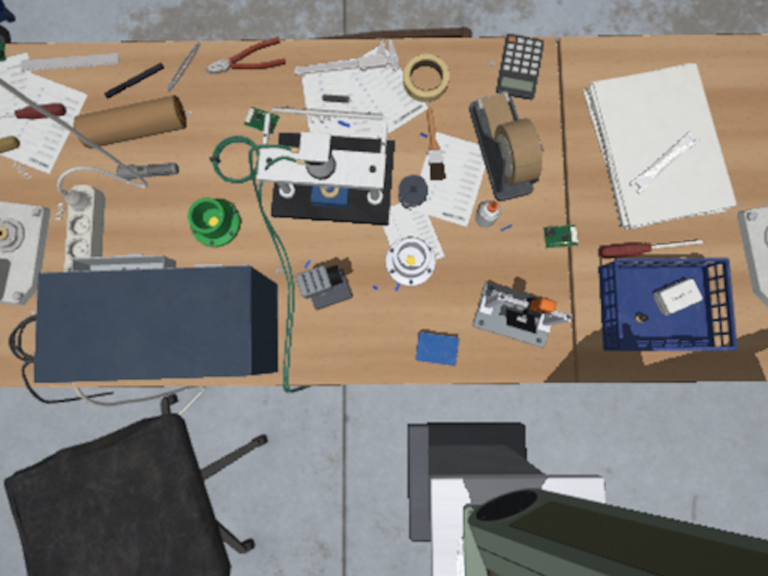

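Scene: the orange mirror on its rail is at about (329,137) in scene and (360,203) in top. Other candidates are an orange-handled brush (top 290,105), orange bottle tip (top 325,143) and screwdriver (top 415,166); none hang on a rail. The aluminium housing is at top (274,172), and the green one at (142,147) is the look-alike. Next I fit the geometry.

```bash
cat > m.py <<'E'
from h import *
p=env.grab_frame('top'); C=cloud(p); q=env.grab_frame('scene'); D=cloud(q)
save(p,'crop_mirror.png',(300,160,400,260),5)
def sel(C,c,r,z0,z1):
    return C[(np.hypot(C[...,0]-c[0],C[...,1]-c[1])<r)&(C[...,2]>z0)&(C[...,2]<z1)]
def circ(P):
    A=np.c_[2*P[:,:2],np.ones(len(P))];s=np.linalg.lstsq(A,(P[:,:2]**2).sum(1),rcond=None)[0]
    return s[:2],np.sqrt(s[2]+s[0]**2+s[1]**2)
for n,c in (('top',C),('scene',D)):
    P=sel(c,(555,190),60,58,66); print(n,'rim',len(P),circ(P),P[:,2].mean(),P.mean(0),(P.min(0)+P.max(0))/2)
    P=sel(c,(489,341),50,138,155); print('cam',len(P),P.mean(0),P[:,2].min(),P[:,2].max(),cv2.minAreaRect(P[:,:2].astype(np.float32)))
    P=sel(c,(445,0),75,135,165); print('bar',len(P),P.mean(0)); 
    P=sel(c,(445,0),95,5,14);print('base',len(P),cv2.minAreaRect(P[:,:2].astype(np.float32)))
    f_=p if n=='top' else q
    hsv=cv2.cvtColor(f_['frame'],cv2.COLOR_RGB2HSV)
    m=(hsv[...,0]>3)&(hsv[...,0]<14)&(hsv[...,1]>170)&(np.hypot(c[...,0]-445,c[...,1])<80)&(c[...,2]>150)
    P=c[m];print('handle',len(P),P.mean(0),P.min(0),P.max(0)); T=P[P[:,2]>222];print(' top',len(T),T.mean(0) if len(T) else '')
    y=(hsv[...,0]>20)&(hsv[...,0]<35)&(hsv[...,1]>120)&(np.hypot(c[...,0]-558,c[...,1]-190)<40);v,u=np.nonzero(y);print('dot',len(u), atz(f_,(u.mean(),v.mean()),15) if len(u) else '')
    # heights map near
    g=c.reshape(-1,3);g=g[(g[:,0]>250)&(g[:,0]<800)]
    for x in range(350,750,50): print([int(max([0,*g[(abs(g[:,0]-x)<25)&(abs(g[:,1]-yy)<25)][:,2]])) for yy in range(-150,450,50)])
E
python3 m.py
```

```text
top rim 192 (array([556.09483734, 189.04741773]), np.float64(29.94339567237853)) 63.0445601537952 [556.11765156 188.87008782  63.04456015] [556.02164291 188.85805058  62.25291672]
cam 402 [500.7674067  350.27288473 145.53001656] 138.01038714159324 151.6637088480527 ((502.60296630859375, 346.75701904296875), (40.37980651855469, 71.92813873291016), 17.397993087768555)
bar 230 [451.21076878  -1.04277908 150.87277169]
base 796 ((444.2503356933594, 0.0511932373046875), (178.58447265625, 163.76365661621094), 18.335607528686523)
handle 119 [447.91142911   0.90330379 215.08417939] [437.88864839 -13.15594066 161.07639335] [458.90943159   8.29485522 233.69207474]
 top 70 [446.91853072  -2.11755747 228.64271557]
dot 22 [556.16854262 190.25841259  15.        ]
[6, 6, 6, 7, 6, 32, 31, 30, 1019, 7, 6, 15]
[83, 7, 28, 102, 13, 32, 32, 29, 7, 6, 5, 14]
[85, 6, 154, 233, 156, 6, 6, 7, 6, 6, 142, 10]
[87, 7, 14, 15, 103, 6, 18, 67, 7, 145, 151, 149]
[85, 6, 7, 6, 6, 6, 67, 66, 20, 129, 133, 28]
[18, 15, 9, 7, 66, 6, 64, 67, 20, 6, 7, 6]
[6, 8, 6, 61, 114, 8, 48, 50, 181, 255, 257, 176]
[7, 7, 147, 150
[... 430 characters left out ...]
   3.16300553 147.9240379 ]
base 705 ((426.2117614746094, 7.3979949951171875), (148.64865112304688, 143.8645477294922), 69.55789184570312)
handle 25 [441.37083411  -0.9804168  226.83839229] [434.23577119 -10.11572276 224.07449357] [450.69581726   8.39356268 230.37914643]
 top 25 [441.37083411  -0.9804168  226.83839229]
dot 0 
[82, 5, 4, 5, 7, 29, 30, 29, 5, 4, 5, 8]
[84, 5, 149, 99, 98, 29, 30, 29, 6, 3, 5, 3]
[82, 9, 155, 230, 154, 7, 4, 5, 4, 4, 144, 148]
[83, 4, 12, 11, 27, 6, 59, 65, 14, 142, 150, 147]
[81, 5, 4, 3, 5, 5, 65, 65, 62, 2, 14, 0]
[11, 12, 15, 5, 80, 5, 61, 64, 20, 5, 5, 0]
[4, 5, 4, 94, 110, 6, 48, 49, 180, 250, 255, 173]
[3, 5, 139, 150, 132, 8, 47, 49, 178, 253, 255, 257]
```

View pics/crop_mirror.png

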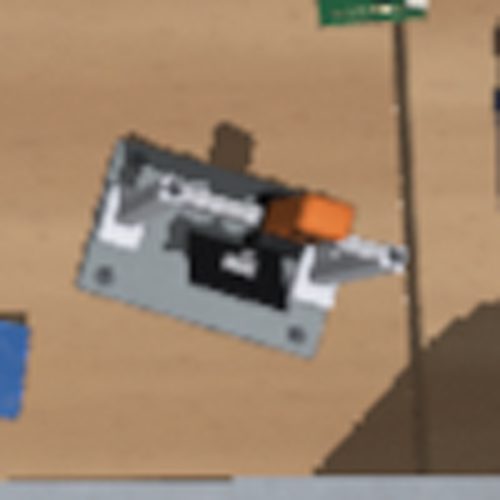

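Housing axis is near (553,191), the camera looks along yaw -71.4°, and the range of 166 mm agrees. The crop shows the orange handle above the bar with the black head on the robot side. I'll approach with yaw about 163° so the last joint stays in range later.

move_arm([
  [[1.2,3,1],8.3,0],
  [[1.2,3,1],8.3,0],
  [[1.2,3,1],8.3,0],
  [[1.2,3,1],8.3,0],
  [[1.2,3,1],8.3,0],
])

```text
time_s: 2.9
ee_pos: [273.5, -382.8, 264.4]
ee_rot: [180.0, -0.0, 63.6]
force: [1.4, -0.4, -0.4]
gripper_width: 90.7
gripper_force: 0.0
```

move_arm([
  [[1.2,3,1],8.3,0],
  [[1.2,3,1],8.3,0],
  [[1.2,3,1],8.3,0],
  [[1.2,3,1],8.3,0],
  [[1.2,3,1],8.3,0],
])

```text
time_s: 3.4
ee_pos: [333.4, -232.8, 314.6]
ee_rot: [180.0, 0.0, 105.1]
force: [0.9, 0.0, 0.3]
gripper_width: 91.3
gripper_force: 0.0
```

move_arm([
  [[1.2,3,1],8.3,0],
  [[1.2,3,0],8.3,0],
  [[1.2,3,0],8.3,0],
  [[1.2,3,0],8.3,0],
  [[1.2,3,0],8.3,0],
])

```text
time_s: 3.9
ee_pos: [393.4, -82.7, 324.2]
ee_rot: [180.0, 0.0, 146.6]
force: [0.2, -0.6, 0.3]
gripper_width: 91.2
gripper_force: 0.0
```

move_arm([
  [[1,2,0],8.3,0],
  [[1,2,0],8.3,0],
  [[0,0,0],0,0],
])

```text
time_s: 4.2
ee_pos: [413.9, -42.3, 323.9]
ee_rot: [180.0, 0.0, 163.1]
force: [-0.4, 0.3, -0.3]
gripper_width: 91.3
gripper_force: 0.0
```

```bash
cat > w.py <<'E'
from h import *
import sys
s=env.state();print(s['time_s'],s['ee_pos'],s['ee_rot'],s['force'])
p=env.grab_frame('wrist');C=cloud(p);save(p,'wrist1.png',s=1.5);print(p['position'],p['orientation'],p['fovy'])
for l in ['inspection_mirror','mirror_face','rail_stand','housing']:
  for r in env.landmark_of(p,l)[:2]:
    u=np.round(r['point']).astype(int).clip(0,[511,383]);print(l,r['point'],r['score'],C[u[1],u[0]])
hsv=cv2.cvtColor(p['frame'],cv2.COLOR_RGB2HSV)
m=(hsv[...,0]>3)&(hsv[...,0]<14)&(hsv[...,1]>170)&(np.hypot(C[...,0]-445,C[...,1])<80)&(C[...,2]>150)
P=C[m];print('handle',len(P),P.mean(0),P.min(0),P.max(0));T=P[P[:,2]>224]
if len(T):print(' top',len(T),T.mean(0),cv2.minAreaRect(T[:,:2].astype(np.float32)))
for n in ('wrist','top','scene'):
  c=C if n=='wrist' else cloud(env.grab_frame(n))
  P=c[(np.hypot(c[...,0]-445,c[...,1])<75)&(c[...,2]>140)&(c[...,2]<154)]
  if len(P)>10: print(n,'bar',len(P),P.mean(0),cv2.fitLine(P[:,:2].astype(np.float32),cv2.DIST_HUBER,0,.01,.01).ravel(),cv2.minAreaRect(P[:,:2].astype(np.float32)))
E
python3 w.py
```

```text
4.2 [413.89523916 -42.349947   323.89797327] [1.79950917e+02 6.83475026e-04 1.63085143e+02] [-0.44339817  0.26734344 -0.27214834]
[343.77867813 -21.65095932 494.23327405] [ 1.65218192e+02 -4.72810372e-02  7.31746722e+01] 64.25874565907536
inspection_mirror [297.1, 196.4] 0.62 [437.51686524  -2.91204979 184.96869052]
inspection_mirror [407.1, 197.5] 0.35 [531.04341201 164.87491867  46.42655849]
mirror_face [285.2, 167.8] 0.61 [424.99399256  -2.39702112  85.39313774]
rail_stand [284.2, 171.3] 0.72 [429.49641075  -4.60348683  80.94700758]
housing [408.3, 197.4] 0.65 [530.3215307  167.00579788  45.44849091]
handle 761 [440.87114019  -4.50600103 213.70102264] [432.87325748 -17.21865996 157.16032389] [456.41790553   9.60010656 229.09709937]
 top 412 [443.16776864  -3.09073895 227.02281408] ((443.425537109375, -2.842235565185547), (23.150087356567383, 16.219322204589844), 74.1649398803711)
wrist bar 789 [446.46347901  -4.88785969 148.69497125] [ 3.0042294e-01  9.5380610e-01  4.4657117e+02 -4.5683632e+00] ((446.23333740234375, -3.279430389404297), (123.50698852539062, 27.264184951782227), 78.12873077392578)
top bar 114 [457.45996758  15.37856553 149.48711047] [3.1896117e-01 9.4776779e-01 4.5645645e+02 1.2904074e+01] ((454.7937316894531, 4.513477325439453), (100.37368774414062, 24.940784454345703), 63.90278244018555)
scene bar 153 [445.14639438   3.10035968 147.16293794] [3.1334013e-01 9.4964099e-01 4.4491446e+02 1.9252782e+00] ((444.3936767578125, -1.4109077453613281), (122.15745544433594, 28.869731903076172), 63.57014083862305)
```

View pics/wrist1.png

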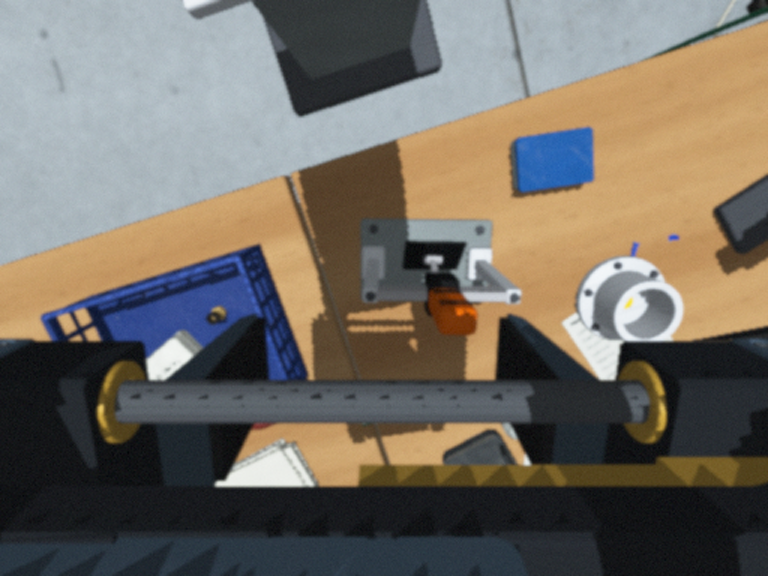

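Wrist view: handle top at pixel (455,318), i.e. world (443,-3,227), which matches its 228 mm expected height. The bar is level in the picture, so yaw is about -17° and the tool's 163° fits.

move_arm([
  [[1.4,2,0],0,0],
  [[1.4,2,0],0,0],
  [[0,0,-4.8],0,0],
  [[0,0,-4.8],0,0.2],
  [[0,0,-3],0,0.3],
], squeeze=50)

```text
time_s: 5.05
ee_pos: [439.4, -4.4, 195.1]
ee_rot: [-179.9, -0.2, 162.8]
force: [0.1, 0.5, -0.3]
gripper_width: 78.1
gripper_force: 0.0
```

move_arm([
  [[0,0,-2],0,0.3],
  [[0,0,0],0,0.3],
])

```text
time_s: 5.25
ee_pos: [439.0, -4.5, 175.5]
ee_rot: [-179.9, -0.4, 162.8]
force: [0.4, -0.6, 1.0]
gripper_width: 64.3
gripper_force: 0.0
```

Run:
```python
from h import *
s=env.state();print(s['ee_pos'],s['ee_rot'],s['gripper_width'])
p=env.grab_frame('wrist');save(p,'wrist2.png',s=1.5);C=cloud(p)
hsv=cv2.cvtColor(p['frame'],cv2.COLOR_RGB2HSV)
m=(hsv[...,0]>3)&(hsv[...,0]<14)&(hsv[...,1]>170)&(np.hypot(C[...,0]-443,C[...,1])<40)&(C[...,2]>150)
P=C[m]
for a,b in ((160,175),(175,190),(190,205),(205,222),(222,240)):
  T=P[(P[:,2]>a)&(P[:,2]<b)]
  if len(T): print(a,len(T),T.mean(0),cv2.minAreaRect(T[:,:2].astype(np.float32)))
```

```text
[438.97152604  -4.48668621 175.52490084] [-179.9034259    -0.35542218  162.78289201] 64.2849107789655
160 200 [438.86383528  -1.42829173 169.64720485] ((438.7906799316406, -1.4860610961914062), (21.220808029174805, 3.058979034423828), 74.48333740234375)
175 344 [438.2876374   -1.03449551 183.22094109] ((439.7317199707031, -1.167470932006836), (23.898414611816406, 4.880580902099609), 72.14794158935547)
190 271 [437.52379707  -0.90559433 195.19460688] ((437.9676818847656, -1.1212387084960938), (22.571304321289062, 3.6998839378356934), 77.02460479736328)
222 1386 [444.2996215   -2.70739385 227.23657147] ((444.67474365234375, -2.8728790283203125), (23.65132713317871, 14.589509963989258), 70.5197525024414)
```

View pics/wrist2.png

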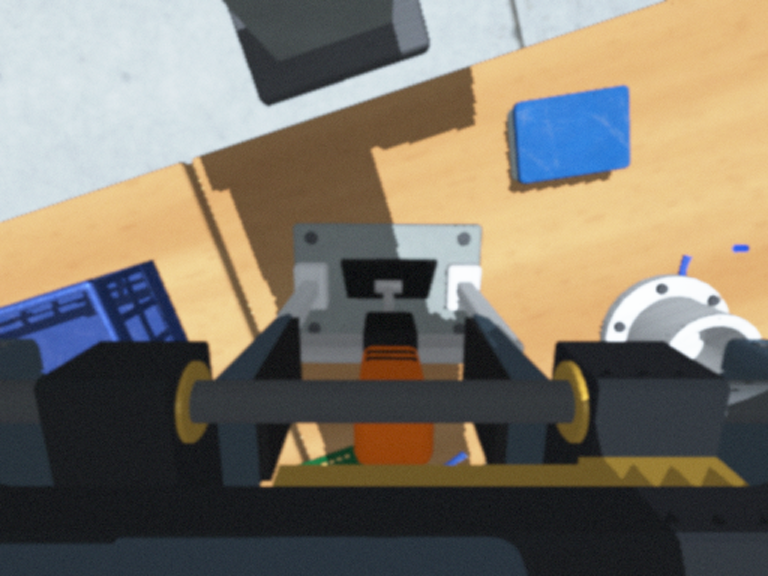

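The fingers straddle the orange handle (395,400). It lies about 7 mm ahead of the TCP and 3 mm to the right, so I'll correct that and close.

move_arm([
  [[0.75,0.1,0],0.2,0.35],
  [[0,0,0],0,0.8],
  [[0,0,0],0,0.8],
  [[0,0,0],0,0.8],
  [[0,0,0],0,0.8],
], squeeze=50)

```text
time_s: 5.8
ee_pos: [448.8, -3.0, 178.3]
ee_rot: [180.0, 0.0, 163.1]
force: [0.7, 0.6, -0.9]
gripper_width: 30.2
gripper_force: 0.0
```

move_arm([
  [[0,0,0],0,0.9],
  [[0,0,0],0,0.9],
  [[0,0,0],0,0.9],
], squeeze=50)

```text
time_s: 6.1
ee_pos: [448.7, -3.1, 178.1]
ee_rot: [180.0, 0.0, 163.1]
force: [-0.6, -0.1, 0.7]
gripper_width: 23.5
gripper_force: 50.0
```

Gripped at 23.5 mm. Pull up slowly past the catch, then clear.

move_arm([
  [[0,0,0.6],0,0.9],
  [[0,0,0.6],0,0.9],
  [[0,0,0.6],0,0.9],
  [[0,0,0.6],0,0.9],
  [[0,0,0.6],0,0.9],
])

```text
time_s: 6.6
ee_pos: [448.7, -3.0, 209.1]
ee_rot: [180.0, 0.0, 163.1]
force: [0.4, 0.3, -2.1]
gripper_width: 23.5
gripper_force: 50.0
```

move_arm([
  [[0,0,1.5],0,0.9],
  [[0,0,2],0,0.9],
  [[0,0,3],0,0.9],
  [[0,0,3],0,0.9],
  [[0,0,0],0,0.9],
])

```text
time_s: 7.1
ee_pos: [450.8, -3.0, 307.8]
ee_rot: [179.8, 0.5, 163.1]
force: [-0.6, 0.3, -0.8]
gripper_width: 23.9
gripper_force: 50.0
```

Run:
```python
from h import *
s=env.state();print(s['time_s'],s['ee_pos'],s['force'],s['gripper_width'])
p=env.grab_frame('wrist');save(p,'wrist3.png',s=1.5);C=cloud(p)
for l in ['inspection_mirror','mirror_face']:
  for r in env.landmark_of(p,l)[:2]:
    u=np.round(r['point']).astype(int).clip(0,[511,383]);print(l,r['point'],r['score'],C[u[1],u[0]])
```

```text
7.1 [450.79398255  -3.04997282 307.83379758] [-0.57540924  0.3459579  -0.75108397] 23.889322092271378
inspection_mirror [255.3, 222.2] 0.58 [4.40158974e+02 2.60674056e-01 3.08687036e+02]
mirror_face [253.1, 169.6] 0.93 [426.04749031   3.20654255 222.29944305]
```

View pics/wrist3.png

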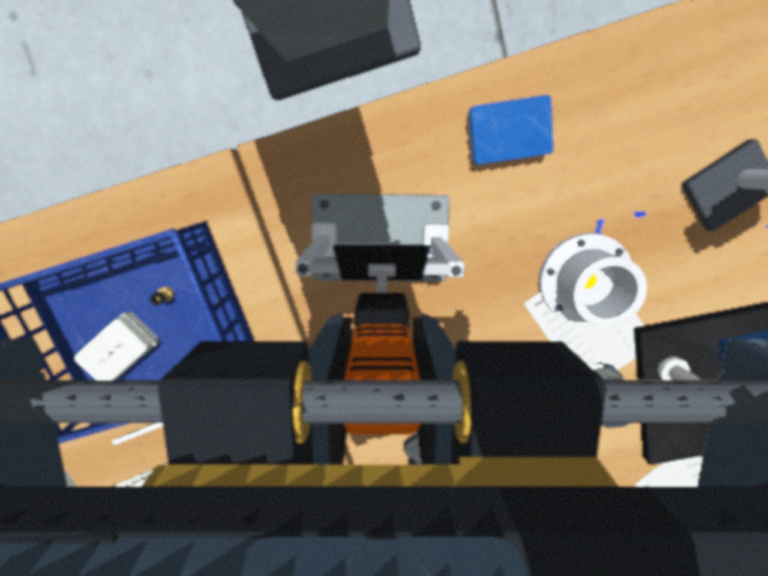

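Freed cleanly. The wrist view shows the back of the black head at (382,262), so I'll fit its plane for the tilt.

```bash
cat > t.py <<'E'
from h import *
# estimates head plane in the mirror-yaw frame (x,y,z rel TCP), from wrist depth
def head(verbose=1):
    p=env.grab_frame('wrist');s=env.state();C=cloud(p)
    yaw=np.radians(s['ee_rot'][2]-180);c,sn=np.cos(yaw),np.sin(yaw)
    Q=(C-np.array(s['ee_pos']))@np.array([[c,-sn,0],[sn,c,0],[0,0,1]])  # into mirror frame
    g=p['frame'].max(2)
    m=(Q[...,2]<-50)&(Q[...,2]>-140)&(abs(Q[...,1])<35)&(Q[...,0]<15)&(Q[...,0]>-70)&(p['z_map']>0)&(g<70)
    P=Q[m]
    for _ in range(6):
        c0=P.mean(0);n=np.linalg.svd(P-c0,full_matrices=0)[2][2];n*=-np.sign(n[2])if abs(n[2])>.05 else 1
        P2=Q[m];P=P2[abs((P2-c0)@n)<1.5]
    m2=m&(abs((Q-c0)@n)<2)
    v,u=np.nonzero(m2)
    t=np.cross(n,[0,1,0]);t/=np.linalg.norm(t); t*=-np.sign(t[2])
    a=(P-c0)@t; 
    print('yaw',s['ee_rot'][2],'t',s['time_s'],'n',n.round(3),'down-angle',np.degrees(np.arctan2(-n[2],-n[0])).round(2),'azim',np.degrees(np.arctan2(n[1],-n[0])).round(2),'N',len(P),'rms',np.std((P-c0)@n).round(2))
    mid=c0+t*(np.percentile(a,1)+np.percentile(a,99))/2; mid[1]=(np.percentile(P[:,1],1)+np.percentile(P[:,1],99))/2
    print('span t',np.percentile(a,[1,99]).round(1),'span y',np.percentile(P[:,1],[1,99]).round(1),'mid',mid.round(1),'px',u.min(),u.max(),v.min(),v.max())
    return n,mid,P,p
if __name__=='__main__': head()
E
python3 t.py; python3 t.py
```

```text
yaw 163.06157679842443 t 7.3 n [-0.845 -0.002 -0.535] down-angle 32.34 azim -0.15 N 1125 rms 0.39
span t [-20.7  31.6] span y [-26.2  24.5] mid [ -17.1   -0.9 -100.1] px 223 284 164 186
yaw 163.0607863679913 t 7.35 n [-0.846 -0.001 -0.533] down-angle 32.18 azim -0.09 N 1110 rms 0.37
span t [-20.8  31.4] span y [-26.4  24.4] mid [ -17.4   -1.  -100.4] px 223 284 164 186
```

Glass normal is about 32° below level and 45° is needed. The tool can't pitch, so I'll bend the hinge by pressing the head's lower edge gently on bare bench at about (505,110), dragging toward -x so friction helps.

move_arm([
  [[2,3.8,0],0,0.9],
  [[2,3.8,0],0,0.9],
  [[2,3.8,-2],0,0.9],
  [[0,0,-5],0,0.9],
  [[0,0,-5],0,0.9],
])

```text
time_s: 7.85
ee_pos: [508.9, 112.2, 180.8]
ee_rot: [180.0, 0.0, 163.2]
force: [0.2, -0.8, -1.2]
gripper_width: 23.5
gripper_force: 50.0
```

move_arm([
  [[0,0,-4],0,0.9],
  [[0,0,-1.2],0,0.9],
  [[0,0,0],0,0.9],
])

```text
time_s: 8.15
ee_pos: [507.3, 110.7, 129.4]
ee_rot: [-179.9, -0.3, 163.1]
force: [-0.7, 0.6, -1.3]
gripper_width: 23.7
gripper_force: 50.0
```

Run:
```python
from t import *
n,mid,P,p=head();s=env.state();print(s['ee_pos'],s['force'],s['torque'])
save(p,'wrist4.png',(150,80,400,260),3)
```

```text
yaw 163.05380118485573 t 8.2 n [-0.818 -0.003 -0.576] down-angle 35.14 azim -0.18 N 1188 rms 0.39
span t [-20.   31.1] span y [-27.1  23.3] mid [ -20.7   -1.9 -102.1] px 224 284 161 186
[509.23224228 111.01768415 131.3128424 ] [0.53395361 0.26706046 0.16973556] [ 0.06147747 -0.17238385 -0.03437548]
```

View pics/wrist4.png

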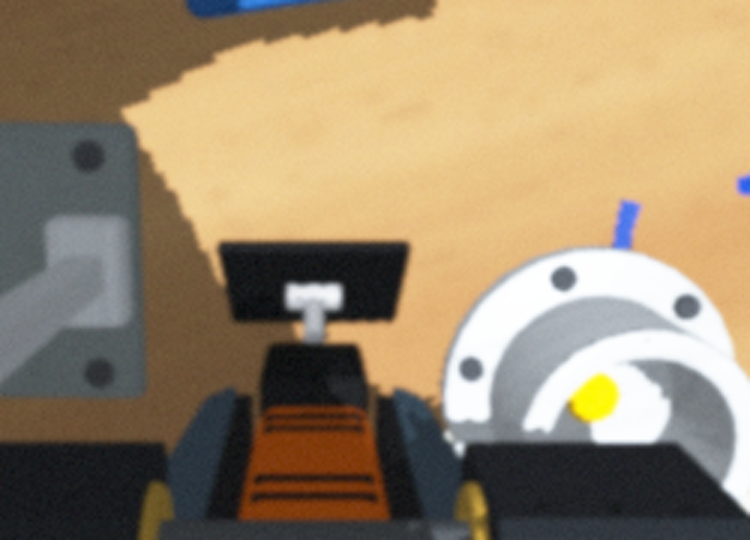

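The head hangs free above bare bench, with clear space to the rail base (left) and housing flange (right). I'll remeasure once settled.

Run:
```python
from t import *
for i in range(3): head()
s=env.state();print(s['ee_pos'],s['ee_rot'],s['force'],s['torque'])
```

```text
yaw 163.05020940546225 t 8.25 n [-0.814 -0.002 -0.58 ] down-angle 35.47 azim -0.15 N 1201 rms 0.4
span t [-20.1  31.3] span y [-26.5  24.1] mid [ -19.4   -1.2 -101.4] px 224 285 161 186
yaw 163.04969257507167 t 8.3 n [-0.814 -0.    -0.581] down-angle 35.54 azim -0.02 N 1199 rms 0.4
span t [-20.1  31.4] span y [-26.1  24.5] mid [ -18.4   -0.8 -101. ] px 224 285 161 186
yaw 163.04987621532996 t 8.35 n [-0.813 -0.001 -0.583] down-angle 35.66 azim -0.05 N 1204 rms 0.41
span t [-19.9  31.2] span y [-25.9  24.8] mid [ -18.    -0.6 -100.4] px 224 285 161 186
[510.52147781 111.19980213 133.14540105] [179.86109995   0.25238894 163.04987622] [ 1.24879211  0.4607904  -0.81997019] [ 0.0918296  -0.11981434  0.04414979]
```

move_arm([
  [[0,0,-0.3],0,0.9],
  [[0,0,-0.3],0,0.9],
  [[0,0,-0.2],0,0.9],
  [[0,0,-0.1],0,0.9],
  [[0,0,0],0,0.9],
])

```text
time_s: 8.85
ee_pos: [506.5, 111.9, 122.9]
ee_rot: [180.0, -0.3, 163.0]
force: [-4.9, 3.2, 9.1]
gripper_width: 23.6
gripper_force: 50.0
```

Run:
```python
from t import *
for i in range(2): head()
s=env.state();print(s['ee_pos'],s['ee_rot'],s['force'],s['torque'])
```

```text
yaw 162.99472620215843 t 8.9 n [-0.698 -0.    -0.716] down-angle 45.72 azim -0.0 N 1667 rms 0.43
span t [-21.8  30.7] span y [-25.7  24.7] mid [ -18.8   -0.5 -101.2] px 224 284 156 191
yaw 162.99486823423715 t 8.95 n [-0.698 -0.001 -0.716] down-angle 45.75 azim -0.08 N 1674 rms 0.43
span t [-21.8  30.3] span y [-25.7  24.6] mid [ -19.    -0.6 -101.1] px 224 284 156 191
[506.53313514 111.89292221 122.91573718] [179.95202738  -0.27357642 162.99486823] [-6.11223162  2.81612714  7.64788719] [0.8080948  1.48965589 0.03387254]
```

Angle is now about 45.7° under load. Lift, then go over the well, turning to yaw 108.6°.

move_arm([
  [[0,0,0.5],0,0.9],
  [[0,0,2],0,0.9],
  [[0,0,4],0,0.9],
  [[0,0,3],0,0.9],
  [[0,0,1],-3,0.9],
])

```text
time_s: 9.45
ee_pos: [510.8, 111.1, 230.8]
ee_rot: [179.8, 0.4, 160.0]
force: [0.8, -0.8, -1.7]
gripper_width: 24.0
gripper_force: 50.0
```

move_arm([
  [[0.5,0.6,0],-8,0.9],
  [[1,1.2,0],-8,0.9],
  [[1,1.2,0],-8,0.9],
  [[1,1.2,0],-8,0.9],
  [[1,1.2,0],-8,0.9],
])

```text
time_s: 9.95
ee_pos: [554.4, 165.2, 227.1]
ee_rot: [180.0, 0.0, 119.7]
force: [0.4, -0.2, 0.3]
gripper_width: 23.4
gripper_force: 50.0
```

move_arm([
  [[0.5,0.4,0],-8,0.9],
  [[0.2,0.1,0],-3.4,0.9],
  [[0,0,0],0,0.9],
  [[0,0,0],0,0.9],
  [[0,0,0],0,0.9],
])

```text
time_s: 10.45
ee_pos: [560.6, 169.7, 227.0]
ee_rot: [180.0, 0.0, 108.7]
force: [-0.1, -0.2, -1.4]
gripper_width: 23.6
gripper_force: 50.0
```

```bash
cat > v.py <<'E'
from t import *
from m import circ,sel
s=env.state();print(s['time_s'],s['ee_pos'],s['ee_rot'],s['force'],s['gripper_width'])
n,mid,P,p=head();head()
yaw=np.radians(s['ee_rot'][2]-180);c,sn=np.cos(yaw),np.sin(yaw)
g=mid+4*n; G=np.array(s['ee_pos'])+[c*g[0]-sn*g[1],sn*g[0]+c*g[1],g[2]]
print('glass',G)
for nm in ('wrist','top','scene'):
    f_=p if nm=='wrist' else env.grab_frame(nm); C=cloud(f_)
    Q=sel(C,(553,191),45,58.5,66); print(nm,'rim',len(Q),circ(Q) if len(Q)>20 else '')
    hsv=cv2.cvtColor(f_['frame'],cv2.COLOR_RGB2HSV)
    y=(hsv[...,0]>20)&(hsv[...,0]<35)&(hsv[...,1]>140)&(np.hypot(C[...,0]-553,C[...,1]-191)<45);v,u=np.nonzero(y)
    if len(u): print('  dot',len(u),atz(f_,(u.mean(),v.mean()),15))
    D=C[(np.hypot(C[...,0]-G[0],C[...,1]-G[1])<60)&(C[...,2]>95)&(C[...,2]<165)&(f_['frame'].max(2)<70)]
    print('  dark',len(D))
    for l in ('mirror_face','camera_lens','view_spot'):
      for r in env.landmark_of(f_,l)[:1]: print('  ',l,r['score'],r['point'],'pred px',proj(f_,G))
    save(f_,'fin_%s_%d.png'%(nm,s['time_s']*10),s=1.5)
E
sed -i 's/^for n,c in/if __name__=="__main__":\n  for n,c in/; ' m.py; sed -n 1,13p m.py >m2.py; sed -i 's/^p=env.*//;s/^save.*//' m2.py; sed -i 's/from m import/from m2 import/' v.py; sed -i '/__main__/,$d' m2.py; python3 v.py
```

```text
10.45 [560.5838236  169.74006561 227.02427351] [1.79991196e+02 9.52218986e-03 1.08701606e+02] [-0.05692414 -0.2199761  -1.37709575] 23.6149593521258
yaw 108.6893812226252 t 10.5 n [-0.692 -0.002 -0.722] down-angle 46.22 azim -0.18 N 1675 rms 0.45
span t [-21.2  29.7] span y [-26.5  24.3] mid [ -17.6   -1.1 -100.8] px 224 286 156 191
yaw 108.67962975208908 t 10.55 n [-0.692 -0.002 -0.722] down-angle 46.22 azim -0.18 N 1671 rms 0.45
span t [-21.2  29.8] span y [-26.6  24.3] mid [ -17.5   -1.1 -100.9] px 224 286 156 191
glass [553.01779301 188.64056059 123.30097358]
wrist rim 584 (array([552.68666442, 193.18852093]), np.float64(28.864730078814635))
  dot 4439 [634.25854833 -10.57780054  15.        ]
  dark 1709
   mirror_face 0.73 [253.8, 171.3] pred px [254.43946073 171.7453667 ]
   camera_lens 0.98 [256.3, 7.4] pred px [254.43946073 171.7453667 ]
top rim 110 (array([555.42473745, 189.19984048]), np.float64(29.578617207134286))
  dot 7 [554.5200861  193.64921621  15.        ]
  dark 153
   mirror_face 0.69 [275.7, 164.6] pred px [275.68165237 166.53373739]
   camera_lens 0.78 [228.9, 177.8] pred px [275.68165237 166.53373739]
   view_spot 0.22 [285.6, 230.8] pred px [275.68165237 166.53373739]
scene rim 136 (array([550.33965986, 193.46524336]), np.float64(29.989893544132357))
  dark 16
   mirror_face 0.65 [258.0, 172.4] pred px [254.92756083 171.57124148]
   camera_lens 0.86 [238.9, 206.1] pred px [254.92756083 171.57124148]
```

```bash
cat > x.py <<'E'
from t import *
from m2 import circ,sel
s=env.state();print(s['time_s'],s['ee_pos'],s['ee_rot'])
yw=np.radians(s['ee_rot'][2]-180);Rz=R.from_euler('z',yw).as_matrix()
for nm in ('wrist','top','scene'):
    f_=env.grab_frame(nm);C=cloud(f_);Q=(C-np.array(s['ee_pos']))@Rz
    m=(Q[...,2]<-75)&(Q[...,2]>-130)&(abs(Q[...,1])<36)&(Q[...,0]<25)&(Q[...,0]>-60)&(f_['frame'].max(2)<75)
    P0=P=Q[m]
    if nm!='wrist': P=P[abs((P-[-18,-1,-101])@[-.69,0,-.72])<8]
    for _ in range(8):
        c0=P.mean(0);n=np.linalg.svd(P-c0,full_matrices=0)[2][2];n*=-np.sign(n[2]);P=P0[abs((P0-c0)@n)<2.5]
    t=np.cross(n,[0,1,0]);t/=np.linalg.norm(t);t*=-np.sign(t[2])
    a=(P-c0)@t;rect=cv2.minAreaRect(np.c_[a,P[:,1]].astype(np.float32))
    mid=c0+t*(np.percentile(a,1)+np.percentile(a,99))/2; mid[1]=(np.percentile(P[:,1],1)+np.percentile(P[:,1],99))/2
    G=np.array(s['ee_pos'])+Rz@(mid+4*n)
    print(nm,len(P),'ang',np.degrees(np.arctan2(-n[2],-n[0])),'az',np.degrees(np.arctan2(n[1],-n[0])),'span',np.ptp(a),np.ptp(P[:,1]),'G',G.round(1))
    H=sel(C,(553,191),45,58.5,66);h=circ(H)[0];print('  hous',h,'G-h',G[:2]-h)
    K=sel(C,(500,348),50,136,155)
    if len(K)>30: r=cv2.minAreaRect(K[:,:2].astype(np.float32));print('  cam',r,'dir',np.degrees(np.arctan2(*(h-r[0])[::-1])))
    for r in env.landmark_of(f_,'camera_lens')[:1]:
        L=atz(f_,r['point'],125);print('  lens',L,'dist to h',np.hypot(*(L[:2]-h)),'dir',np.degrees(np.arctan2(*(h-L[:2])[::-1])))
E
python3 x.py
```

```text
11.1 [560.67077341 169.91875351 226.97962556] [1.79995529e+02 3.57914718e-04 1.08660810e+02]
wrist 1717 ang 46.39510838593747 az -0.17981293982111496 span 54.4254162941845 53.05732134831284 G [553.1 188.8 123.3]
  hous [552.70516404 193.05247135] G-h [ 0.35272556 -4.20552003]
  cam ((510.5337829589844, 315.5184020996094), (22.701740264892578, 1.6909635066986084), 18.847618103027344) dir -70.99875382516512
  lens [511.96102382 313.38398905 125.        ] dist to h 127.04235165309271 dir -71.29394733288106
top 145 ang 45.82448240907536 az -0.953839893426476 span 36.78332960780964 49.884543929217436 G [553.  191.1 130.3]
  hous [555.64957754 189.32055914] G-h [-2.61780797  1.76750505]
  cam ((502.5639953613281, 346.9618835449219), (40.604530334472656, 72.19306182861328), 17.25931167602539) dir -71.3890912940725
  lens [521.05648053 314.53843705 125.        ] dist to h 129.9084266271827 dir -74.55648080875581
scene 21 ang 47.829749209410295 az 1.0225105874936218 span 49.15886707999437 39.301923053195935 G [543.7 190.1 126.1]
  hous [550.03870246 193.3259522 ] G-h [-6.31196527 -3.25994833]
  cam ((497.3563232421875, 351.2132263183594), (39.29637145996094, 75.01664733886719), 20.022579193115234) dir -71.5476490547947
  lens [504.22570877 314.42711637 125.        ] dist to h 129.4771113125079 dir -69.27819437075281
```

View pics/fin_wrist_104.png

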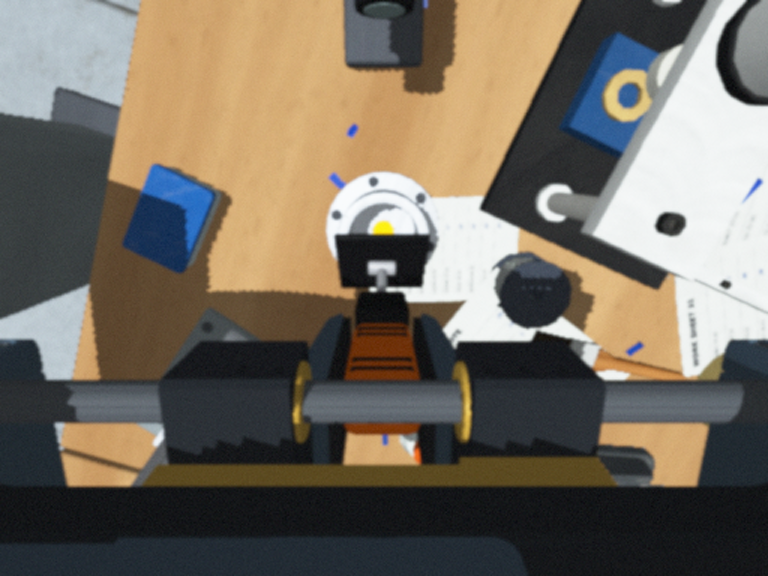

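Wrist view: head (381,258), well and dot (382,229) and lens (384,8) are all in one column, so yaw is right. The glass is a few mm short of the axis. I'll back off briefly for an unobstructed view of the well to fix its centre.

move_arm([
  [[0.6,-2,0],0,0.9],
  [[0.6,-2,0],0,0.9],
  [[0.6,-2,0],0,0.9],
  [[0,0,0],0,0.9],
  [[0,0,0],0,0.9],
])

```text
time_s: 11.9
ee_pos: [578.6, 110.0, 226.9]
ee_rot: [180.0, -0.0, 108.6]
force: [0.1, 0.4, -1.1]
gripper_width: 24.0
gripper_force: 50.0
```

Run:
```python
from t import *
from m2 import circ,sel
import scipy.optimize as so
s=env.state();print(s['time_s'],s['ee_pos'],s['ee_rot'])
p=env.grab_frame('wrist');C=cloud(p);save(p,'wrist5.png',(150,20,400,200),3)
Q=sel(C,(553,191),45,58.5,66);print(len(Q),circ(Q),(Q.min(0)+Q.max(0))/2,Q.mean(0))
F=sel(C,(553,191),60,8,20);print('z flange',np.median(F[:,2]))
hsv=cv2.cvtColor(p['frame'],cv2.COLOR_RGB2HSV)
y=(hsv[...,0]>20)&(hsv[...,0]<35)&(hsv[...,1]>140)&(np.hypot(C[...,0]-553,C[...,1]-191)<35)&(C[...,2]<40);v,u=np.nonzero(y)
print('dot',len(u),u.mean(),v.mean(),atz(p,(u.mean(),v.mean()),15),np.ptp(u),np.ptp(v))
for l,z in (('camera_lens',125),('well_mark',15),('housing',0)):
  for r in env.landmark_of(p,l)[:1]: print(l,r,atz(p,r['point'],z))
```

```text
11.9 [578.64477525 109.98910141 226.93293727] [ 1.79996565e+02 -3.92513044e-02  1.08604705e+02]
1399 (array([553.19034352, 191.25348948]), np.float64(29.947520079453106)) [553.07770376 191.14186787  61.46278481] [552.82437621 192.4473716   61.31910785]
z flange 13.10622437036153
dot 135 256.81481481481484 101.72592592592592 [553.02394252 191.29203856  15.        ] 12 13
well_mark {'point': [257.8, 104.8], 'score': 0.93} [555.28624551 188.32136311  15.        ]
housing {'point': [256.0, 100.8], 'score': 0.98} [551.65505287 192.54033754   0.        ]
```

View pics/wrist5.png

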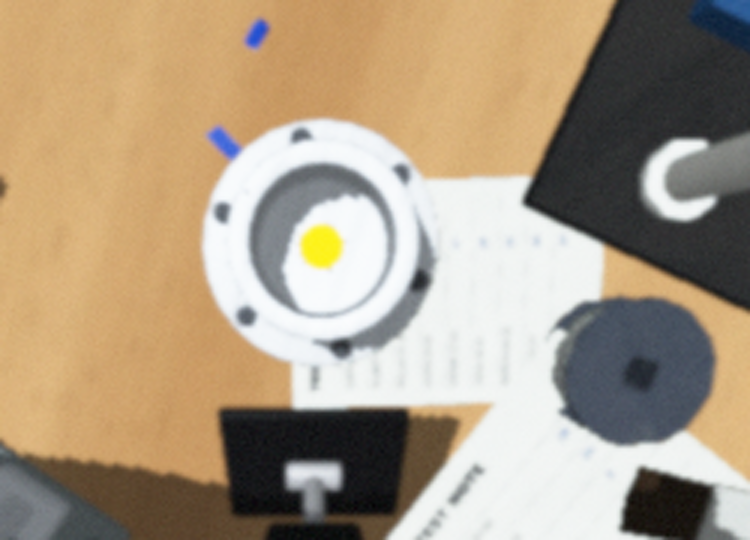

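The rim and the dot agree on centre (553.1,191.3). Move the glass onto it.

move_arm([
  [[-0.5,1.7,0.1],0,0.9],
  [[-0.5,1.8,0],0,0.9],
  [[-0.5,1.7,0],0,0.9],
  [[-0.3,1,0],0,0.9],
  [[0,0,0],0,0.9],
])

```text
time_s: 12.6
ee_pos: [560.0, 173.9, 228.1]
ee_rot: [180.0, -0.0, 108.8]
force: [0.2, -0.2, -1.4]
gripper_width: 23.6
gripper_force: 50.0
```

move_arm([
  [[0,0,0],0,0.9],
  [[0,0,0],0,0.9],
  [[0,0,0],0,0.9],
  [[0,0,0],0,0.9],
])

```text
time_s: 13.0
ee_pos: [560.9, 171.4, 227.9]
ee_rot: [180.0, 0.0, 108.6]
force: [-0.8, -0.2, -0.7]
gripper_width: 23.8
gripper_force: 50.0
```

```bash
python3 x.py
```

```text
13.0 [560.87667704 171.41735478 227.9379389 ] [1.79996054e+02 4.21335488e-03 1.08609598e+02]
wrist 1713 ang 46.38454763280117 az -0.14534453344928386 span 53.880118111212816 52.950676119174965 G [553.3 190.3 124.2]
  hous [552.63966692 193.26750814] G-h [ 0.69150516 -2.92683885]
  cam ((511.0248718261719, 316.42132568359375), (22.78435516357422, 3.4153363704681396), 18.541845321655273) dir -71.32942129060002
  lens [512.22255937 313.50716824 125.        ] dist to h 126.8507723407961 dir -71.42055191196985
top 149 ang 46.11480040567826 az -0.5840663046137224 span 39.33262368162929 50.43666332177685 G [553.2 192.7 131.4]
  hous [555.28540819 189.76220666] G-h [-2.12350325  2.90689542]
  cam ((502.666748046875, 347.06658935546875), (40.48610305786133, 72.11695098876953), 17.767452239990234) dir -71.5047989482796
  lens [518.21326078 314.27758487 125.        ] dist to h 129.916987043494 dir -73.42007488054445
scene 19 ang 46.878266815979174 az 2.225565895562391 span 51.16665626390704 38.22716182873231 G [543.1 190.9 126.1]
  hous [550.37165084 193.27457064] G-h [-7.26515358 -2.41125629]
  cam ((497.2442626953125, 351.84808349609375), (39.61127471923828, 73.2816162109375), 20.154123306274414) dir -71.47744133039383
  lens [506.81745519 313.03495672 125.        ] dist to h 127.43436754617684 dir -70.01479583956609
```

Final 1 mm nudge, settle and hand in.

move_arm([
  [[0,0.1,0.07],0,0.9],
  [[0,0,0],0,0.9],
  [[0,0,0],0,0.9],
  [[0,0,0],0,0.9],
  [[0,0,0],0,0.9],
])

```text
time_s: 13.8
ee_pos: [560.7, 173.0, 228.7]
ee_rot: [180.0, 0.0, 108.7]
force: [0.5, -0.6, -1.5]
gripper_width: 23.5
gripper_force: 50.0
```

Run:
```python
from t import *
head();s=env.state();print(s['time_s'],s['ee_pos'],s['qvel'].round(2),s['gripper_force'])
print(env.job_done())
```

```text
yaw 108.66486106682149 t 13.85 n [-0.692 -0.002 -0.722] down-angle 46.21 azim -0.17 N 1679 rms 0.45
span t [-21.2  29.6] span y [-26.5  24.3] mid [ -17.6   -1.1 -100.8] px 224 285 157 191
13.85 [560.66171594 172.9796215  228.66262093] [-0.02  0.04  0.07  0.02 -0.12 -0.08] 49.99954104423523
the job is handed in; nothing more can be done
None
```

I handed the job in at about 14 s: the mirror is unclipped and held steady with its glass within about 1 mm of the point over the well, at lens height, facing the camera and 46° below level by measurement (45° was the target).

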